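Set the brush dryer's speed and hold its run paddle half-way

TASK

On the make-up brush dryer, first swing the red-knobbed speed lever until it lines up with the green pointer beside it, and leave it there. Then press the blue run paddle down to half of its travel with the gripper, never to its bottom stop, and finish while still holding it there, because the dryer runs only while the paddle is held. Leave the other things on the dresser where they stand.

Things in the scene. Friction and masses are not known exactly. Their poses are not given: they have to be found in the camera images.
- dryer: Make-up brush dryer, fixed to the dresser, turned about the vertical by up to 0.35 rad: a cream housing 180 (x) x 280 (y) x 62 high; origin under its centre, x from its front (the robot's side) to its back, y to its left, z up. On top, from left (+y) to right: the speed lever, a clear bowl (100 wide, centred at x 30, y 0, top at z 135), the run paddle. The open bin (150 high) is at least 50 behind it.
- lever_knob (a point): Centre of the red knob of the speed lever: a cylinder 20 in diameter and 22 long, its axis and flat ends along the dryer's y, on a steel rod 8 thick. The point's z points from the lever's axis to the knob, 85 away. On the lever's +y side stand a white half disc (rising to dryer z 106, y 110 to 114) and the green pointer, both lower than the knob.
- speed_lever (a joint): Angle of the speed lever (rad) about an axis along the dryer's y through dryer (-20, 95, 70): 0 upright, positive leaning to the dryer's back (+x), from -0.70 to 0.70; it starts at a negative angle. Stiff by friction: about 1.4 N at the knob moves it, and it stays where it is left.
- pointer_tip (a point): Centre of the round tip (14 in diameter) of the green pointer, 56 from the axis it shares with the speed lever, in a plane 22 to the left (+y) of it. The point's z points from the axis to the tip. The pointer cannot be moved by touch.
- speed_pointer (a joint): Angle of the green pointer (rad), counted exactly as the speed lever's: the lever lines up with it when both values are equal. Between about 0.1 and 0.5.
- paddle_pad (a point): Middle of the black rubber pressing patch (26 x 36) on the top face of the blue run paddle, near its front end: a plate 92 long (dryer x), 50 wide, 8 thick, level when free. A black index post (to dryer z 108) stands 7 to the right of it, 90 in front of its hinge, with a white line at dryer z 82: the height of the paddle's plate there when pressed half-way.
- run_paddle (a joint): Angle of the run paddle (rad) about its hinge, along the dryer's y through dryer (30, -95, 95), 75 behind the patch's middle: 0 free, 0.15 half-way (patch 11 lower), 0.30 bottom stop (patch 22 lower). Spring-loaded: on the patch 2 N to start, about 5 N half-way, 8 N at the bottom; it springs back when let go.
- mug: Lime green ceramic mug with three brushes standing in it, loose: 82 in diameter, 98 high, 180 with the brushes; handle at its +y. Origin at the centre of its underside. A bystander.
- atomizer: Amber glass perfume atomizer with a brass cap, loose: 55 x 34, 109 high. Origin at the centre of its underside. A bystander.
- hair_clip: Chrome hair clip, loose: 75 x 16, 18 high. Origin at the centre of its underside. A bystander.
- watch_stand: Wooden watch stand with a watch, loose: foot 90 x 80, 150 high. Origin at the centre of its underside. A bystander.
- coaster: Square slate coaster, loose: 100 x 100 x 8. Origin at the centre of its underside. A bystander.

How it is judged:
On the way, in this order (a step that is already met when the one before it is completed fails the run):
1. the speed lever lines up with the green pointer, within 0.10 rad, and is let go there, the run paddle still free (angle between the z axis of lever_knob and the z axis of pointer_tip, either way round below 0.1 rad and contact force between each of the arm, the fingers and speed_lever below 0.2 N and value of joint run_paddle below 0.04 rad), for 0.2 s.
2. the run paddle is held half-way down, 0.10 to 0.20 rad, by the gripper (value of joint run_paddle between 0.1 and 0.2 rad and contact force between the fingers and run_paddle above 2 N), for 0.5 s.
At the end, for the whole second after the job is handed in: The gripper still presses the run paddle with more than 2 N and holds it steady half-way down (0.10 to 0.20 rad of 0.30), and the speed lever still lines up with the green pointer within 0.10 rad (all of step 2 and velocity of joint run_paddle between -0.1 and 0.1 rad/s and angle between the z axis of lever_knob and the z axis of pointer_tip, either way round below 0.1 rad); the arm keeps its last pose, push and grip.
It fails at once if the run paddle is pushed to its bottom stop (beyond 0.27 rad) (value of joint run_paddle above 0.27 rad).
It fails at once if a bystander is moved by more than 20 mm or tipped (distance of any of mug, atomizer, hair_clip, watch_stand, coaster from where it was at the start of the episode above 0.02 m or angle between any of mug, atomizer, hair_clip, watch_stand, coaster's own z axis and vertical above 0.3 rad).
It also fails if it takes over 42 s, if anything falls off the work surface, if the arm or the gripper's body presses on something with over 40 N, if the wrist force passes 120 N, or if a joint passes its speed limit or range.

ROBOT

A 6-joint arm with a two-finger parallel gripper is mounted at the origin on the work surface. World frame = base frame: x ahead of the robot, y to its left, z up, the work surface at z = 0. Lengths are in m, angles in rad, forces in N, time in s.
With the tool pointing down it reaches from about 0.375 to 0.975 m from the base axis. Payload 3.8 kg.
Tool frame: the origin (TCP) lies between the finger pads; the fingertips stand 8 mm ahead of it and the grasp point (between the pads) lies 11 mm behind it; z points along the fingers, y is the line along which they close (so a half turn about z gives the same grasp; the last joint's range is limited). The gripper opens to 85 mm and grips with 20 to 120 N. Pads are 22 mm wide; open, the fingers measure 114 mm over their backs; the gripper's body (76 mm by 85 mm) begins 54 mm behind the grasp point. The pads swing forward as they close: fully open they stand 13 mm farther back than shut.
Start: joints at [1.234, 0.264, 1.604, -0, 1.274, -0.037], TCP at [0.199, 0.645, 0.239] pointing down, gripper open.
Joint ranges: [-2.63, 2.63], [-0.94, 2.18], [0.31, 2.57], [-1.31, 4.45], [0, 2.66], [-2.55, 2.55]. Speed limits (rad/s): [2.57, 2.57, 3.14, 3.14, 3.14, 3.14].

INTERFACE

Orientations are given as a unit quaternion [w, x, y, z].
In Python, from workcell import ctrl gives the robot as it stands.
- The arm moves only by the tool carry_out, never from a script. Its argument "steps" is a list of rows, each a list of 3 entries, a list of its own where there are three numbers: the shift along the world's x, y, z normalised to -1 to 1, where 1 is 15 cm, then the turn, a rotation vector about the world's x, y, z normalised to -1 to 1, where 1 is 60 degrees, then the gripper command: -1 is shut, 1 is fully open, values between are in proportion. A call has 1 to 12 rows; each row shifts and turns the commanded pose from where the row before left it; what a row does not reach is not made up. A row lasts 1/8 s, in which the tool goes at most 62.5 mm and 10.7 degrees, less where a joint would pass 70% of its speed; a pose out of reach is approached as far as the arm can. A call with a number of a shift or a turn outside -1 to 1 is refused whole. A call with a gripper value outside its range is refused whole. The fingers move at their own pace and stop on an object; "grip_force" is the grip in N (left out, the last holds). Time passes only in rows, so rows that do not move let the fingers close. It gives the time, the measured TCP pose, the force, the opening and the grip force at its end, in the units of the state.
- ctrl.sense(): the state, without advancing time (a new reading comes with each control period).
- ctrl.get_image(name): name is "side" or "top"; returns a dict with "color" (400x640x3 uint8, red, green, blue), "z_map" (400x640 float32, m along the optical axis (not along the pixel's ray), 0 where there is no reading), "fx", "fy", "cx", "cy" (pixels), "R" (3x3) and "t" (3): a world point X has camera coordinates R X + t. Camera axes: x right, y down, z forward; pixel columns grow to the right and rows downward; lengths in m; the calibration is good to about 2 mm. A picture is of the moment at which its call begins.
- ctrl.job_done(): hands the job in; it is judged then, once.
The state is a dict: "t": time; "joint_pos": joint angles; "joint_velocities": joint speeds; "joint_torque": joint torques, N m; "eef_pos": TCP position; "orientation": TCP orientation; "contact_force": force on the tool from outside, world axes, zero at the start; "wrist_torque": the same for the moment, N m; "gripper_width": opening from 0.0 (shut) to 1.0 (fully open); "finger_force": force on a finger pad.
Only numpy, scipy, OpenCV 4.12 (cv2) and the standard library are available. Lean on these libraries where they do the work, as an engineer would, in place of code of your own. Each camera call takes 0.05 s, during which the arm holds its last target. There are 200 camera calls.

## Working session

There is one attempt and no reset: what is moved stays moved. The work goes in short steps, Python scripts to look and compute and a tool call to move; the robot and the scene stay as the last step left them, time stands still between calls to the robot, and variables do not carry over. Pictures are saved under pics/ and viewed, at most 10 in all, crops included, and the job is handed in when it is done.

Besides the shell and the picture viewer there is one more tool, called after "Request:" in YAML: its name, and indented under it one key for each argument. carry_out: Moves the arm, as the interface text tells. Scaled input: -1 to 1 covers 15 cm each way for a shift and 60 degrees each way for a turn. Its arguments: {"type":"object","properties":{"steps":{"type":"array","items":{"type":"array"}},"grip_force":{"type":"number"}},"required":["steps"]}

```bash
mkdir -p pics; cat > h.py <<'E'
import numpy as np, cv2
from workcell import ctrl
def pts(im):
    z=im["z_map"]; v,u=np.mgrid[:400,:640]
    c=np.stack([(u-im["cx"])/im["fx"]*z,(v-im["cy"])/im["fy"]*z,z],-1)
    return (c-im["t"])@im["R"]
def save(im,n): cv2.imwrite(f"pics/{n}.png",im["color"][...,::-1])
def mask(im,name):
    h=cv2.cvtColor(im["color"],cv2.COLOR_RGB2HSV).astype(int); H,S,V=h[...,0],h[...,1],h[...,2]
    return {"red":((H<6)|(H>174))&(S>150)&(V>80),"blue":(H>98)&(H<125)&(S>120)&(V>60),"green":(H>60)&(H<88)&(S>110)&(V>40)}[name]
E
python3 - <<'E'
from h import *
for n in("side","top"):
    im=ctrl.get_image(n); save(im,n+"0"); P=pts(im)
    print(n,im["fx"],(-im["R"].T@im["t"]).round(3))
    for c in("red","blue","green"):
        m=mask(im,c).astype(np.uint8)
        k,l,s,ce=cv2.connectedComponentsWithStats(m)
        for i in range(1,k):
            if s[i,4]>15:
                q=P[(l==i)&(im["z_map"]>0)]
                print(c,s[i],ce[i].round(1),np.median(q,0).round(3),q.min(0).round(3),q.max(0).round(3))
print(ctrl.sense())
E
```

```text
side 413.5910159485859 [ 0.484 -0.712  0.898]
red [361  77  54  23 935] [386.8  87.6] [0.78  0.645 0.047] [ 0.689  0.571 -0.695] [1.21  1.898 0.053]
red [315 180   6  10  48] [317.7 184.3] [0.507 0.025 0.159] [0.5   0.02  0.147] [0.513 0.04  0.163]
blue [359  83   8  21  75] [362.1  95. ] [0.687 0.624 0.028] [0.68  0.58  0.021] [0.7   0.713 0.033]
blue [401 100  13   5  35] [407.9 101.5] [0.857 0.585 0.025] [0.83  0.578 0.019] [0.875 0.594 0.032]
blue [297 250  40  21 562] [319.5 260.5] [ 0.508 -0.165  0.1  ] [ 0.454 -0.191  0.092] [ 0.546 -0.131  0.109]
green [ 327    0   32   62 1168] [343.4  25.7] [0.647 1.101 0.062] [ 0.572  0.958 -0.169] [0.743 1.905 0.211]
green [ 362    0   45   60 1631] [381.9  24.3] [0.816 1.111 0.076] [ 0.733  0.951 -0.124] [0.929 1.327 0.242]
green [152  91   6   7  19] [154.5  94.2] [-0.09   0.654  0.02 ] [-0.1    0.647  0.008] [-0.081  0.667  0.032]
green [  4 131  22  30 164] [ 12.9 147. ] [-0.169  0.011  0.3  ] [-0.192 -0.008  0.279] [-0.134  0.049  0.318]
green [ 16 151  20  17  62] [ 26.5 159.6] [-0.133 -0.011  0.286] [-0.172 -0.018  0.259] [-0.111 -
[... 1174 characters left out ...]
array([ 1.23411133e+00,  2.64734983e-01,  1.60523422e+00,  1.38839564e-05,
        1.27370411e+00, -3.68846113e-02]), 'joint_velocities': array([-0.00102189, -0.00274595, -0.00190765, -0.00308201, -0.00087305,
       -0.00129523]), 'joint_torque': array([ 9.13437107e-04, -5.16700816e+01, -3.68592775e+01,  8.44547753e-05,
        6.22227351e-03,  4.08832435e-06]), 'eef_pos': array([0.19912235, 0.64428841, 0.23804972]), 'orientation': array([-1.99710409e-04,  1.49341381e-01,  9.88785148e-01, -1.02100364e-03]), 'contact_force': array([ 0.01317631, -0.28057416,  0.18054227]), 'wrist_torque': array([ 0.02441548, -0.02355466, -0.04075018]), 'finger_force': 0.0, 'gripper_width': 0.9969111874426375}
```

```bash
python3 - <<'E'
import cv2
a=cv2.imread("pics/side0.png")[130:330,220:440]; b=cv2.imread("pics/top0.png")[140:320,260:460]
cv2.imwrite("pics/s1.png",cv2.resize(a,None,fx=3,fy=3,interpolation=cv2.INTER_CUBIC)[:600])
cv2.imwrite("pics/t1.png",cv2.resize(b,None,fx=3,fy=3,interpolation=cv2.INTER_CUBIC))
E
```

```text
(no output)
```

View pics/s1.png

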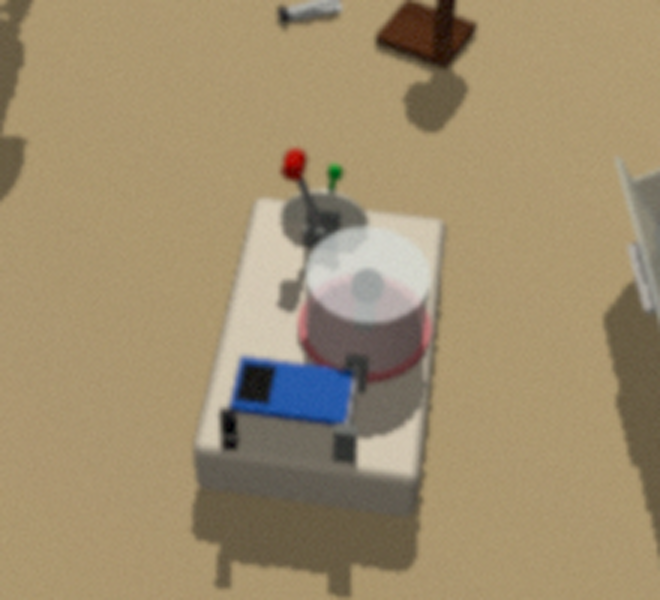

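View pics/t1.png

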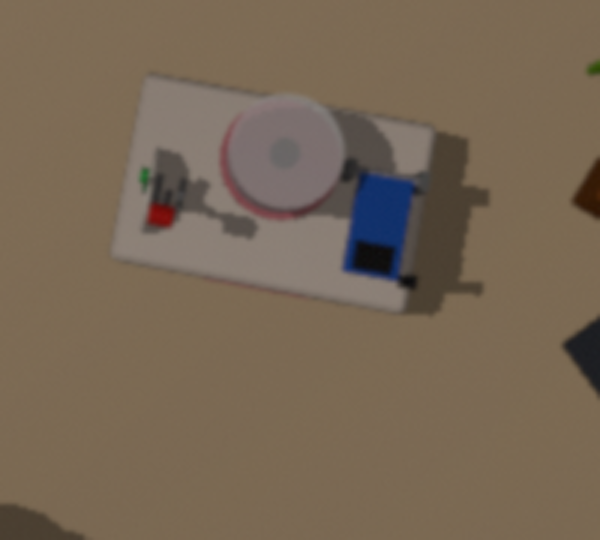

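View pics/top0.png

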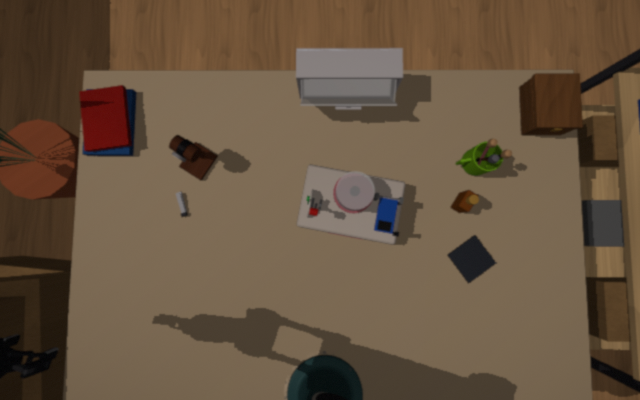

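The side view shows the red knob at about px (318,184), the green tip at (331,188), and the blue paddle at (319,260) with its black patch at the front. The top view shows the housing at about (352,205), yaw about -0.18. Bystanders are well away from the dryer. Next I'll measure the dryer pose and both angles.

```bash
cat >> h.py <<'E'
def cast(im,uv,p0,n):
    d=im["R"].T@np.array([(uv[0]-im["cx"])/im["fx"],(uv[1]-im["cy"])/im["fy"],1]); o=-im["R"].T@im["t"]
    return o+d*((p0-o)@n)/(d@n)
def blob(im,lo,hi,S0,box,V0=30):
    h=cv2.cvtColor(im["color"],cv2.COLOR_RGB2HSV).astype(int); H=h[...,0]
    m=((H>=lo)&(H<=hi) if lo<hi else (H>=lo)|(H<=hi))&(h[...,1]>S0)&(h[...,2]>V0)
    b=np.zeros_like(m); x0,y0,x1,y1=box; b[y0:y1,x0:x1]=1; v,u=np.nonzero(m&b)
    return np.array([u.mean(),v.mean()]) if len(u) else None, len(u)
E
python3 - <<'E'
from h import *
T=ctrl.get_image("top");S=ctrl.get_image("side")
P=pts(T); z=P[...,2]; X=P[...,0];Y=P[...,1]
m=(z>0.03)&(X>0.35)&(X<0.68)&(abs(Y)<0.3)
m2=m&(z<0.068)&(z>.055)
h=np.median(z[m2]); print("top z",h,m2.sum())
# housing outline: everything above .04 in region, seen at top plane
k,l,s,c=cv2.connectedComponentsWithStats(m2.astype(np.uint8)); i=1+s[1:,4].argmax()
v,u=np.nonzero(l==i)
q=P[v,u,:2].astype(np.float32)
r=cv2.minAreaRect(q); print(r); 
b=cv2.boxPoints(r); e=b[np.argmax([np.linalg.norm(b[(j+1)%4]-b[j]) for j in range(4)])]
L=[b[(j+1)%4]-b[j] for j in range(4)]; d=max(L,key=np.linalg.norm); d=d/np.linalg.norm(d); d*=np.sign(d[1])
yaw=np.arctan2(-d[0],d[1]); print("yaw",yaw,"sizes",[np.linalg.norm(x) for x in L[:2]])
c=np.array([*r[0],0.]); ex=np.array([np.cos(yaw),np.sin(yaw),0]); ey=np.array([-np.sin(yaw),np.cos(yaw),0])
D=lambda a:(c+ex*a[0]+ey*a[1]+np.array([0,0,a[2]]))
inv=lambda p:np.array([(p-c)@ex,(p-c)@ey,p[2]]).round(4)
np.savez("pose.npz",c=c,yaw=yaw)
for n,im,kb,gb in(("side",S,(305,172,325,195),(326,182,340,198)),("top",T,(305,203,322,220),(300,190,314,206))):
    for nm,bx,lo,hi,y in(("knob",kb,174,6,95),("ptr",gb,50,90,117)):
        uv,k=blob(im,lo,hi,110,bx); 
        p=cast(im,uv,D((0,y/1000,0)),ey); a=inv(p)-np.array([-.02,0,.07]); print(n,nm,uv,k,inv(p),"r",np.hypot(a[0],a[2]),"ang",np.arctan2(a[0],a[2]))
    if n=="top": kk=T
for n,uv in(("side",(220+257/3,130+384/3)),("top",(260+374/3,140+258/3))):
    im=S if n=="side" else T; print("patch",n,inv(cast(im,uv,np.array([0,0,.099]),np.array([0,0,1.]))))
print("expected patch world",D((-.045,-.095,.099)),"knob",D((-.02,.095,.155)))
E
```

```text
top z 0.06173898449647695 4102
((0.5317716598510742, -0.07061213254928589), (0.27859434485435486, 0.1791764199733734), 79.6107406616211)
yaw -0.1813267 sizes [np.float32(0.1791764), np.float32(0.27859434)]
side knob [317.85185185 184.18518519] 54 [-0.0424  0.095   0.1549] r 0.08780529596784012 ang -0.25796135907920814
side ptr [331.05263158 187.47368421] 19 [-0.0107  0.117   0.1262] r 0.0569642870577698 ang 0.16399427677302644
top knob [313.16666667 211.25757576] 66 [-0.0438  0.095   0.1325] r 0.06687817282193047 ang -0.36384588045746535
top ptr [307.8 198.6] 5 [-0.0114  0.117   0.1   ] r 0.03120833222073874 ang 0.27917994046787675
patch side [-0.041  -0.0946  0.099 ]
patch top [-0.0454 -0.098   0.099 ]
expected patch world [ 0.47037762 -0.15593958  0.099     ] knob [0.52923135 0.02643707 0.155     ]
```

Request:
carry_out:
  steps:
    - [[0.142,-0.338,0],[0,0,0.009],-1]
    - [[0.142,-0.338,0],[0,0,0.009],-1]
    - [[0.142,-0.338,0],[0,0,0.009],-1]
    - [[0.142,-0.338,0],[0,0,0.009],-1]
    - [[0.142,-0.338,0],[0,0,0.009],-1]
    - [[0.142,-0.338,0],[0,0,0.009],-1]
    - [[0.142,-0.338,0],[0,0,0.009],-1]
    - [[0.142,-0.338,0],[0,0,0.009],-1]
    - [[0.142,-0.338,0],[0,0,0.009],-1]
    - [[0.142,-0.338,0],[0,0,0.009],-1]
    - [[0.142,-0.338,0],[0,0,0.009],-1]
    - [[0.142,-0.338,0],[0,0,0.009],-1]
  grip_force: 30

```text
t: 1.7
eef_pos: [0.4553, 0.0347, 0.2395]
orientation: [0.0, 0.093, 0.996, 0.0]
contact_force: [0.9, 0.7, 0.6]
gripper_width: -0.002
finger_force: 0.0
```

Request:
carry_out:
  steps:
    - [[0,0,-0.3],[0,0,0],-1]
    - [[0,0,-0.31],[0,0,0],-1]
    - [[0,0,0],[0,0,0],-1]
    - [[0.072,-0.013,0],[0,0,0],-1]
    - [[0.072,-0.013,0],[0,0,0],-1]
    - [[0.072,-0.013,0],[0,0,0],-1]
    - [[0.072,-0.013,0],[0,0,0],-1]
    - [[0.072,-0.013,0],[0,0,0],-1]
    - [[0,0,0],[0,0,0],-1]

```text
t: 2.82
eef_pos: [0.5101, 0.0265, 0.1478]
orientation: [0.0, 0.093, 0.996, -0.0]
contact_force: [0.3, -0.3, -0.1]
gripper_width: 0.001
finger_force: 0.0
```

```bash
cat > m.py <<'E'
from h import *
import sys
p=np.load("pose.npz");c=p["c"];yaw=float(p["yaw"]);ex=np.array([np.cos(yaw),np.sin(yaw),0]); ey=np.array([-np.sin(yaw),np.cos(yaw),0])
D=lambda a:(c+ex*a[0]+ey*a[1]+np.array([0,0,a[2]]))
inv=lambda p:np.array([(p-c)@ex,(p-c)@ey,p[2]]).round(4)
if __name__=="__main__":
    S=ctrl.get_image("side"); a=S["color"][150:290,270:390]; cv2.imwrite(f"pics/{sys.argv[1]}.png",cv2.resize(a[...,::-1],None,fx=4,fy=4,interpolation=cv2.INTER_CUBIC))
    for nm,lo,hi,y,bx in(("knob",174,6,95,(300,165,345,197)),("ptr",50,90,117,(322,180,345,200))):
        uv,k=blob(S,lo,hi,110,bx)
        if k: q=inv(cast(S,uv,D((0,y/1000,0)),ey)); w=q-np.array([-.02,0,.07]); print(nm,uv,k,q,np.hypot(w[0],w[2]),np.arctan2(w[0],w[2]))
    s=ctrl.sense(); print("tcp dryer",inv(s["eef_pos"]),s["contact_force"].round(2),s["t"])
E
python3 m.py p1
```

```text
knob [327.72131148 184.49180328] 61 [-0.0172  0.095   0.1579] 0.08794458482476337 0.03184361230277228
ptr [331.66666667 188.66666667] 3 [-0.009  0.117  0.122] 0.05315072906367324 0.20846521837998777
tcp dryer [-0.0394  0.0916  0.1476] [-0.37  0.57 -0.78] 2.875
```

View pics/p1.png

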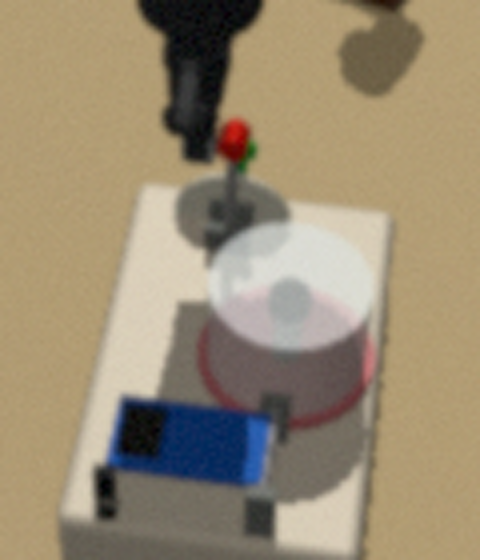

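The fingertips have pushed the red knob (crop 235,140) to about 0.03 rad, and it now partly hides the green tip (248,155). It needs about 11 mm more; after that I'll back off and check.

Request:
carry_out:
  steps:
    - [[0.036,-0.0065,0],[0,0,0],-1]
    - [[0.036,-0.0065,0],[0,0,0],-1]
    - [[0,0,0],[0,0,0],-1]
    - [[-0.1,0.018,0],[0,0,0],-1]
    - [[-0.1,0.018,0],[0,0,0],-1]
    - [[0,0,0],[0,0,0],-1]
    - [[0,0,0],[0,0,0],-1]

```text
t: 3.75
eef_pos: [0.4897, 0.0303, 0.1481]
orientation: [0.001, 0.093, 0.996, 0.0]
contact_force: [0.2, 0.5, -0.1]
gripper_width: 0.002
finger_force: 0.0
```

```bash
python3 m.py p2
```

```text
knob [331.57692308 185.23076923] 52 [-0.0073  0.095   0.1569] 0.08782311768549327 0.14511765538540217
tcp dryer [-0.0592  0.0917  0.1481] [-0.06 -0.47 -0.23] 3.8
```

View pics/p2.png

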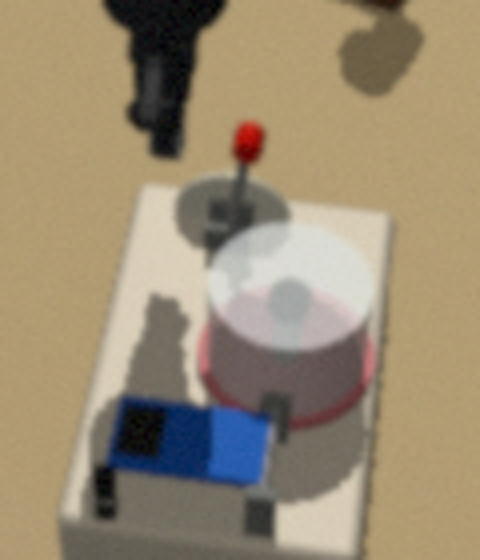

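The lever (knob at crop 248,140) now covers the green tip. Side view gives lever 0.145 against pointer 0.164. I'll cross-check with the top view.

```bash
python3 - <<'E'
from m import *
from scipy.optimize import brentq
T=ctrl.get_image("top")
def row(th,r,y):
    X=T["R"]@D((-.02+r*np.sin(th),y,.07+r*np.cos(th)))+T["t"]; return np.array([X[0]/X[2]*T["fx"]+T["cx"],X[1]/X[2]*T["fy"]+T["cy"]])
for nm,lo,hi,S0,r,y,bx in(("knob",174,6,110,.085,.095,(303,195,325,220)),("ptr",45,95,60,.056,.117,(300,188,316,206))):
    uv,k=blob(T,lo,hi,S0,bx,20); f=lambda th:row(th,r,y)[1]-uv[1]
    print(nm,uv,k,brentq(f,-.8,.8),row(.16,r,y))
E
```

```text
Traceback (most recent call last):
TypeError: 'NoneType' object is not subscriptable
```

Request:
carry_out:
  steps:
    - [[-0.2,0,0.2],[0,0,0],-1]
    - [[-0.1,0.35,0.2],[0,0,0],-1]
    - [[0,0.35,0],[0,0,0],-1]
    - [[0,0.35,0],[0,0,0],-1]
    - [[0,0,0],[0,0,0],-1]

```text
t: 4.47
eef_pos: [0.445, 0.1907, 0.2082]
orientation: [0.0, 0.091, 0.996, 0.001]
contact_force: [0.7, -0.9, 0.8]
gripper_width: -0.001
finger_force: 0.0
```

```bash
cat > t.py <<'E'
from m import *
from scipy.optimize import brentq
T=ctrl.get_image("top")
def row(th,r,y):
    X=T["R"]@D((-.02+r*np.sin(th),y,.07+r*np.cos(th)))+T["t"]; return np.array([X[0]/X[2]*T["fx"]+T["cx"],X[1]/X[2]*T["fy"]+T["cy"]])
cv2.imwrite("pics/top3.png",cv2.resize(T["color"][180:230,290:350,::-1],None,fx=8,fy=8,interpolation=cv2.INTER_CUBIC))
for nm,lo,hi,S0,r,y,bx in(("knob",174,6,110,.085,.095,(303,190,325,220)),("ptr",45,95,60,.056,.117,(300,188,316,206))):
    uv,k=blob(T,lo,hi,S0,bx,20); print(nm,uv,k,row(.16,r,y))
    if k: print(brentq(lambda th:row(th,r,y)[1]-uv[1],-.8,.8))
E
python3 t.py; python3 m.py p3
```

```text
knob [315.97058824 197.47058824] 68 [315.65165998 196.31766734]
0.12396828079654235
ptr [307.85714286 198.21428571] 14 [307.35716951 197.57356184]
0.12865153669713253
knob [331.68518519 185.11111111] 54 [-0.007   0.095   0.1573] 0.088262619494325 0.1478255222411878
tcp dryer [-0.1322  0.2385  0.2076] [-0.19 -0.33 -0.19] 4.575
```

View pics/top3.png

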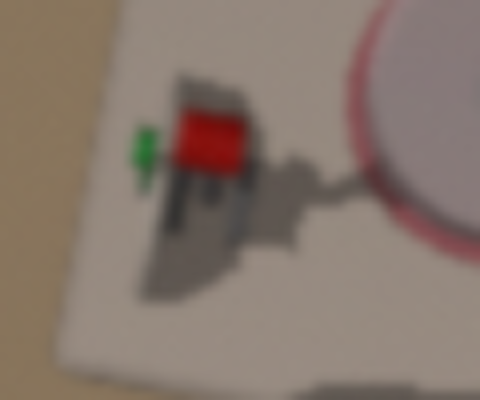

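Top view: knob centre at crop (212,143) and green tip at (146,143). Lever and pointer agree within about 0.03 rad in both views, so the lever is done. On to the paddle.

Request:
carry_out:
  steps:
    - [[0.028,-0.385,0],[0,0,0],-1]
    - [[0.028,-0.385,0],[0,0,0],-1]
    - [[0.028,-0.385,0],[0,0,0],-1]
    - [[0.028,-0.385,0],[0,0,0],-1]
    - [[0.028,-0.385,0],[0,0,0],-1]
    - [[0.028,-0.385,0],[0,0,0],-1]
    - [[0,0,0],[0,0,0],-1]
    - [[0,0,-0.27],[0,0,0],-1]
    - [[0,0,-0.27],[0,0,0],-1]
    - [[0,0,0],[0,0,0],-1]

```text
t: 5.82
eef_pos: [0.466, -0.1576, 0.1232]
orientation: [-0.004, 0.094, 0.996, 0.001]
contact_force: [0.5, 0.5, 0.3]
gripper_width: -0.003
finger_force: 0.0
```

```bash
python3 m.py p4
```

```text
knob [331.64150943 185.18867925] 53 [-0.0071  0.095   0.157 ] 0.08795117963961598 0.1472033241455625
tcp dryer [-0.0468 -0.0977  0.1256] [-0.57 -0.25 -0.29] 5.875
```

View pics/p4.png

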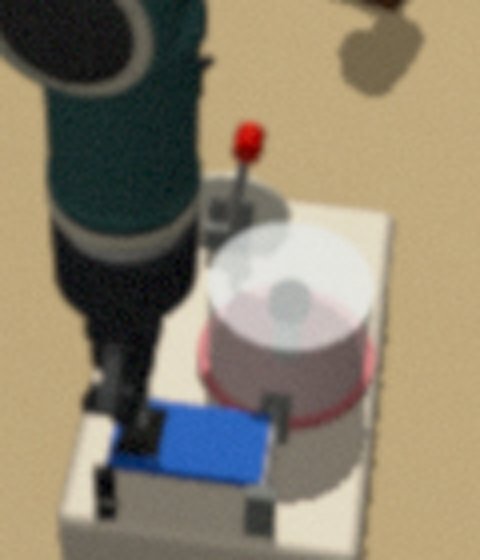

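The fingertips are over the black patch (crop 140,425), in front of the bowl and clear of the post. Now slowly down to contact.

Request:
carry_out:
  steps:
    - [[0,0,-0.05],[0,0,0],-1]
    - [[0,0,-0.05],[0,0,0],-1]
    - [[0,0,-0.04],[0,0,0],-1]
    - [[0,0,0],[0,0,0],-1]
    - [[0,0,0],[0,0,0],-1]

```text
t: 6.5
eef_pos: [0.4703, -0.1589, 0.1063]
orientation: [0.0, 0.093, 0.996, -0.0]
contact_force: [0.3, -0.2, 2.7]
gripper_width: -0.002
finger_force: 1.0
```

Request:
carry_out:
  steps:
    - [[0,0,-0.014],[0,0,0],-1]
    - [[0,0,-0.014],[0,0,0],-1]
    - [[0,0,-0.014],[0,0,0],-1]
    - [[0,0,-0.014],[0,0,0],-1]
    - [[0,0,0],[0,0,0],-1]
    - [[0,0,0],[0,0,0],-1]

```text
t: 7.25
eef_pos: [0.4704, -0.1589, 0.0977]
orientation: [0.0, 0.093, 0.996, -0.0]
contact_force: [1.0, 0.4, 4.1]
gripper_width: 0.001
finger_force: 2.3
```

```bash
python3 m.py p5; python3 - <<'E'
from m import *
T=ctrl.get_image("side"); P=pts(T); m=mask(T,"blue"); m[:230]=0
q=np.array([inv(p) for p in P[m&(T["z_map"]>0)]]); q=q[(abs(q[:,1]+.095)<.02)&(q[:,0]<.03)&(q[:,0]>-.05)]
f=np.polyfit(q[:,0],q[:,2],1); print(len(q),"slope",f, ctrl.sense()["eef_pos"])
E
```

```text
knob [331.65454545 185.12727273] 55 [-0.0071  0.095   0.1573] 0.08824794615173771 0.146704709870855
tcp dryer [-0.0445 -0.0979  0.0977] [0.99 0.91 5.55] 7.3
387 slope [0.12885912 0.09563096] [ 0.47037483 -0.15891998  0.09768887]
```

View pics/p5.png

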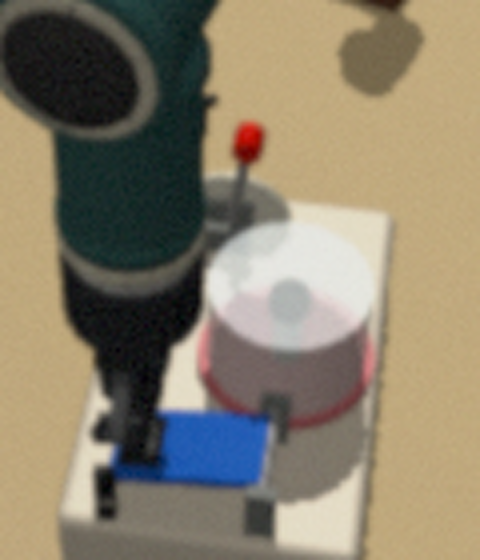

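The paddle is tilted about 0.13–0.14 rad (blue front edge now at crop 115,470), with about 5 N on it. I'll add 0.5 mm and hold.

Request:
carry_out:
  steps:
    - [[0,0,-0.004],[0,0,0],-1]
    - [[0,0,0],[0,0,0],-1]
    - [[0,0,0],[0,0,0],-1]
    - [[0,0,0],[0,0,0],-1]
    - [[0,0,0],[0,0,0],-1]
    - [[0,0,0],[0,0,0],-1]
    - [[0,0,0],[0,0,0],-1]

```text
t: 8.22
eef_pos: [0.4704, -0.1589, 0.0971]
orientation: [0.0, 0.093, 0.996, -0.0]
contact_force: [0.9, 0.3, 5.1]
gripper_width: 0.0
finger_force: 2.4
```

```bash
python3 -c "
from workcell import ctrl
s=ctrl.sense();print(s['eef_pos'],s['contact_force']);print(ctrl.job_done())"
```

```text
[ 0.47038103 -0.15894058  0.09707144] [0.88927838 0.30813947 5.10722445]
the job is handed in; nothing more can be done
None
```

I handed the job in at about 8.2 s, with no verdict returned: the speed lever measured within about 0.03 rad of the green pointer and was let go there, and the gripper is holding the run paddle about half-way down (about 0.14 rad, 5 N).

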